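# Turn out the loaf, shut the hinged tin and put it away in the sloping tin case

### The arm

A 6-joint arm with a two-finger parallel gripper is mounted at the origin on the work surface. World frame = base frame: x ahead of the robot, y to its left, z up, the work surface at z = 0. Lengths are in m, angles in rad, forces in N, time in s.
With the tool pointing down it reaches from about 0.25 to 0.725 m from the base axis. Payload 4 kg.
Tool frame: the origin (TCP) lies on the centre line of the jaws, within the pads' length; the fingertips stand 17 mm ahead of it and the grasp point (between the pads) lies 2 mm behind it; z points along the fingers, y is the line along which they close (so a half turn about z gives the same grasp; the last joint's range is limited). The gripper opens to 85 mm and grips with 20 to 120 N. Pads are 22 mm wide; open, the fingers measure 114 mm over their backs; the gripper's body (76 mm by 85 mm) begins 54 mm behind the grasp point. The pads swing forward as they close: fully open they stand 13 mm farther back than shut.
Start: joints at [1.251, 0.241, 0.005, 1.335, 0, 1.571], TCP at [0.157, 0.475, 0.248] pointing down, gripper open.
Joint ranges: [-2.72, 2.72], [-1.05, 1.87], [-1.09, 1.28], [-1.99, 2.15], [-1.42, 1.44], [-3.14, 3.14]. Speed limits (rad/s): [2.79, 2.79, 3.14, 3.14, 3.14, 3.14].

### API

Orientations are given as a unit quaternion [x, y, z, w].
In Python, from workcell import get_obs, imaging, order gives the robot as it stands.
- The arm moves only by the tool apply_moves, never from a script. Its argument "targets" is a list that holds one entry, the list of rows, each a list of 5 numbers: the shift along the world's x, y, z in units of 40 mm (1.0 is 40 mm), then the turn about the world's z in degrees, then the gripper command: -1 is shut, 1 is fully open, values between are in proportion. In form: [[[dx, dy, dz, turn, fingers], ...]]. A call has 1 to 8 rows; each row shifts and turns the commanded pose from where the row before left it; what a row does not reach is not made up. A row lasts 1/12 s, in which the tool goes at most 41.7 mm and 7.16 degrees, less where a joint would pass 70% of its speed; a pose out of reach is approached as far as the arm can. A call is refused whole if a number of a shift passes 1 or a number of a turn 7.16, either way. A call with a gripper value outside its range is refused whole. The fingers move at their own pace and stop on an object; the grip force is fixed at half the most. Time passes only in rows, so rows that do not move let the fingers close. It gives the time, the measured TCP pose, the force, the opening and the grip force at its end, in the units of the state.
- get_obs(): the state, without advancing time (a new reading comes with each control period).
- imaging.camera(name): name is "scene" or "top" or "wrist"; returns (picture, depth): 420x560x3 uint8, blue, green, red; 420x560 float32, m along the optical axis (not along the pixel's ray), 0 where there is no reading.
- imaging.get_calibration(name): a dict with "camera_matrix" (3x3 intrinsics, pixels), "eye" and "rotation" of the camera in the world; the wrist camera has in their place "hand_eye" (4x4, takes a point from camera to tool coordinates, whose origin is the TCP and whose axes are the flange's). Camera axes: x right, y down, z forward; pixel columns grow to the right and rows downward; lengths in m; the calibration is good to about 2 mm. The wrist camera is an equidistant fisheye: a pixel r from the principal point sees the ray r / f radians off the axis. A picture is of the moment at which its call begins: read the wrist's pose just before it. get_calibration takes no time and is no camera call.
- order.job_done(): hands the job in; it is judged then, once.
The state is a dict: "clock": time; "joint_pos": joint angles; "joint_vel": joint speeds; "tau": joint torques, N m; "eef_pos": TCP position; "tool_rot": TCP orientation; "ft_force": force on the tool from outside, world axes, zero at the start; "ft_torque": the same for the moment, N m; "grip_width": finger opening in m; "grasp_force": force on a finger pad.
Only numpy, scipy, OpenCV 4.12 (cv2) and the standard library are available. Lean on these libraries where they do the work, as an engineer would, in place of code of your own. Each camera call takes 0.05 s, during which the arm holds its last target. There are 200 camera calls.

### The job

Lift the baked loaf out of the open hinged tin and set it down, standing on its base, on the free part of the wire cooling grid. Then fold the tin's lid fully shut and lay the shut tin, base down and lengthwise up the slope, in the empty bay of the sloping tin case. Set the loaf and the tin down rather than dropping them, and leave the other loaf, the stored tin and the scraper where they are.

Things in the scene. Friction and masses are not known exactly. Their poses are not given: they have to be found in the camera images.
- tin: Dark steel loaf tin, loose, 148 long (x), 54 wide (y), 32 high, 56 with its hinged lid shut; walls and floor 3, 0.39 kg with lid. Origin: centre of its underside, z up. Hinge along x at y = +30, z = 32, knuckles 8 thick at |x| = 28 to 66; the long sides are plain from x = -28 to 28. The lid opens over the +y side like a book.
- tin_lid (a joint): Lid angle: 0 fully shut, stop at 2.8 rad (laid back, hollow up); starts at 2.4 to 2.7. Stiff hinge (0.045 N m): the lid stays where it is left and must be pushed right home. The lid is a tray 148 by 54, 24 deep, walls 3; open, it hangs clear of the bench.
- tab (a point): Centre of the thumb tab on the lid's free long edge: tongue 40 long (along tin x), reaching 22 out from the lid's wall, 8 thick, at tin x = 48, 68 from the hinge line. Lid shut: at tin y = -38, z = 36. Lid open: 50 to 80 above the bench on the +y side, free space beneath. Axes turn with the lid: parallel to the tin's when shut; z mostly down when open.
- loaf: Golden-brown square-cut loaf, 136 long (its x), 44 wide (its y), 46 high, about 0.12 kg, firm; lies in the tin along the tin's x, on the tin's floor (3 above its underside), and stands 17 proud of the tin's rim. Origin: centre of its underside; z up.
- grid: Wire cooling grid fixed on the bench, 240 (its x) by 180 (its y), wires' top 22 above the bench. Origin: centre of the grid at bench height. The other loaf lies across it (along the grid's y) around grid x = +65; the half at negative grid x is free, and its middle is at about x = -50, y = 0.
- cooling_loaf: The other loaf, same shape and size, already on the grid. Leave it.
- case_bed: Sloping wooden bed of the fixed tin case, 206 (x, up the slope away from the robot) by 216 (y), pitched 30 degrees; z square to it. Origin: centre of its upper face, 85 above the bench. Steel strips 4 thick, 10 high along x at y = 0, +-105.5 make two bays; end boards: low 18 high, inner face x = -97; top 20 high, x = 97. Bay at +y holds the stored tin; -y is empty. Nothing above.
- bay (a point): Middle of the empty bay, on the bed's face, at bed x = -15, y = -53; axes as the bed's. In the bay, a shut tin's origin can lie from 8 below it (resting on the low end board) to 35 above it along the slope, and up to 22 either side across.
- stored_tin: A second tin of the same shape, shut, lying base down in the bay at positive y against the low lip, its tab towards the empty bay. Its origin is at bed x = -23, y = +61. Leave it.
- scraper: Bench scraper lying flat in front of the case, between the tin and the grid: steel blade 100 by 80, wooden handle 110 long and 18 thick. A bystander.
Not all that is in view belongs to the job. What is shaped like the loaf but black or red is not meant.

How it is judged:
By the outcome, as a careful person would: the job done as asked, in the order asked, and still so for the second after the job is handed in, with the robot touching nothing.
It also fails if it takes over 70 s, if anything falls off the work surface, if the arm or the gripper's body presses on something with over 40 N, if the wrist force passes 120 N, or if a joint passes its speed limit or range.

## Working session

There is one attempt and no reset: what is moved stays moved. The work goes in short steps, Python scripts to look and compute and a tool call to move; the robot and the scene stay as the last step left them, time stands still between calls to the robot, and variables do not carry over. Pictures are saved under pics/ and viewed, at most 10 in all, crops included, and the job is handed in when it is done.

Besides the shell and the picture viewer there is one more tool, called after ">>>" as name(argument=value, ...) on one line, values as JSON. apply_moves: Moves the arm, as the interface text tells. Its arguments: {"type":"object","properties":{"targets":{"type":"array","items":{"type":"array","items":{"type":"array","items":{"type":"number"}}}}},"required":["targets"]}

```bash
mkdir -p pics; ls
cat > h.py <<'E'
import numpy as np, cv2
from workcell import get_obs, imaging, order
def cloud(name):
    img,d=imaging.camera(name); c=imaging.get_calibration(name)
    K=np.array(c["camera_matrix"]);R=np.array(c["rotation"]);e=np.array(c["eye"])
    v,u=np.mgrid[:420,:560]
    p=np.stack([(u-K[0,2])/K[0,0]*d,(v-K[1,2])/K[1,1]*d,d],-1)
    return img,d,p@R.T+e
E
python3 - <<'E'
from h import *
for n in("scene","top"):
    img,d,P=cloud(n); cv2.imwrite(f"pics/{n}0.png",img); np.savez(f"{n}0.npz",img=img,d=d,P=P)
    c=imaging.get_calibration(n);print(n,c, P[d>0].min(0),P[d>0].max(0))
print(get_obs())
E
```

```text
picsTraceback (most recent call last):
  File "<stdin>", line 3, in <module>
  File "h.py", line 8, in cloud
    return img,d,p@R.T+e
                 ~^~~~
ValueError: matmul: Input operand 1 has a mismatch in its core dimension 0, with gufunc signature (n?,k),(k,m?)->(n?,m?) (size 4 is different from 3)
```

```bash
sed -i 's/R=np.array(c\["rotation"\])/R=Rotation.from_quat(c["rotation"]).as_matrix()/; 1a from scipy.spatial.transform import Rotation' h.py
python3 - <<'E'
from h import *
for n in("scene","top"):
    img,d,P=cloud(n); cv2.imwrite(f"pics/{n}0.png",img); np.savez(f"{n}0.npz",img=img,d=d,P=P)
    c=imaging.get_calibration(n);print(n,c)
    b=P[d>0]; print(np.histogram(b[:,2],bins=np.arange(-.05,.3,.01)))
print(get_obs())
E
```

```text
scene {'camera_matrix': array([[400.68488065,   0.        , 289.19297159],
       [  0.        , 400.68488065, 211.984378  ],
       [  0.        ,   0.        ,   1.        ]]), 'eye': array([1.15799342, 0.19394947, 0.72712741]), 'rotation': array([ 0.57795008,  0.72167385, -0.29995833, -0.23491607])}
(array([   344,    347,    361,    369,   8426, 125758,   5842,   8677,
         5607,   7146,   7623,   5373,   3269,   3705,   2897,   3374,
         1900,   2146,   3767,   3500,   2351,    621,   2807,    291,
          291,    237,    246,    255,    244,    253,    282,    314,
          310,    344]), array([-5.0000000e-02, -4.0000000e-02, -3.0000000e-02, -2.0000000e-02,
       -1.0000000e-02,  6.9388939e-18,  1.0000000e-02,  2.0000000e-02,
        3.0000000e-02,  4.0000000e-02,  5.0000000e-02,  6.0000000e-02,
        7.0000000e-02,  8.0000000e-02,  9.0000000e-02,  1.0000000e-01,
        1.1000000e-01,  1.2000000e-01,  1.3000000e-01,  1.4000000e-01,
        1.5000000e-01,  1.6000000e-01,  1.7000000e-01,  1.8000000e-01,
        1.9000000e-01,  2.0000000e-01,  2.1000000e-01,  2.20
[... 1369 characters left out ...]
-01]))
{'clock': 0.15, 'joint_pos': array([1.25097023e+00, 2.41183066e-01, 4.02161699e-03, 1.33519894e+00,
       1.72049107e-06, 1.57080185e+00]), 'joint_vel': array([-0.00223595, -0.00332482,  0.00234385, -0.00033462, -0.00045625,
        0.00151026]), 'tau': array([ 3.30414186e-04, -3.72635508e+01,  2.52638769e+01,  1.23861348e-02,
        3.75168202e-05,  2.02542026e-06]), 'eef_pos': array([0.15705642, 0.47421086, 0.24764124]), 'tool_rot': array([ 1.59235044e-01,  9.87240391e-01, -7.71915279e-04, -1.25371578e-04]), 'ft_force': array([-0.27076205, -0.89012778,  0.92255524]), 'ft_torque': array([ 0.00666375,  0.04946113, -0.01916761]), 'grasp_force': 0.0, 'grip_width': 0.08523305242006236}
```

View pics/scene0.png

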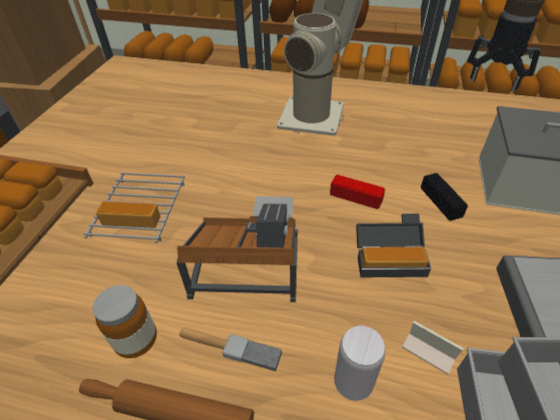

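View pics/top0.png

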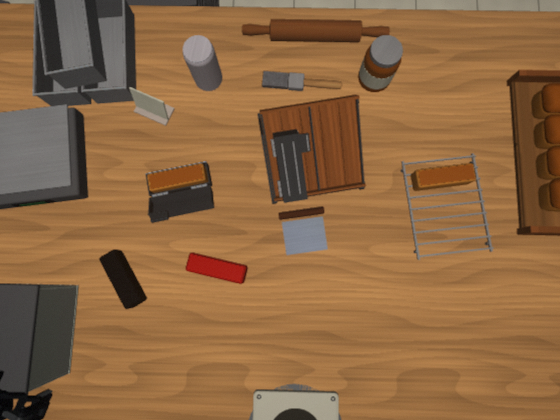

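Scene view: open tin with golden loaf at (395,257), its lid and tab towards the robot, tab at about (410,218); grid at (137,205) with its loaf at (128,214); case at (245,240). Top view (up = +x, left = +y): tin loaf at (177,178), lid below it with the tab at (158,212); grid at (447,205), other loaf at (445,177); case at (312,150) with the stored tin at (290,165) and the empty bay to its right.

```bash
cat > m.py <<'E'
from h import *
def rect(q):
    (c,s,a)=cv2.minAreaRect((q[:,:2]*1000).astype(np.float32)); 
    if s[0]<s[1]: s=s[::-1]; a+=90
    return np.round(c,1),np.round(s,1),round((a+90)%180-90,1)
def box(P,d,r0,r1,c0,c1,zlo,zhi,mask=None):
    m=np.zeros(d.shape,bool); m[r0:r1,c0:c1]=1; m&=(d>0)&(P[...,2]>zlo)&(P[...,2]<zhi)
    if mask is not None: m&=mask
    return P[m]
def tri(q): # top fit plane
    A=np.c_[q[:,:2],np.ones(len(q))]; s=np.linalg.lstsq(A,q[:,2],rcond=None)[0]; return s, np.std(A@s-q[:,2])
E
python3 - <<'E'
from m import *
Z=np.load("top0.npz");img,d,P=Z["img"],Z["d"],Z["P"]
hsv=cv2.cvtColor(img,cv2.COLOR_BGR2HSV); print("hsv loaf",hsv[178,177],hsv[177,445],"bench",hsv[300,300],"lid",hsv[203,185],"tab",hsv[212,158],"bed",hsv[150,340])
dark=hsv[...,2]<75
# loaf
q=box(P,d,155,200,140,215,.042,.056); print("loaf",rect(q),np.median(q[:,2]),len(q))
q=box(P,d,150,215,400,480,.06,.08); print("cool",rect(q),np.median(q[:,2]),len(q))
q=box(P,d,150,265,400,495,.012,.030); print("grid",rect(q),np.median(q[:,2]),len(q))
q=box(P,d,195,225,140,220,.03,.1); print("lid",rect(q),tri(q),len(q))
for s in [(170,215,140,220)]:
    for r in range(160,222,3): print(r,[f"{1e3*P[r,c,0]:.0f},{1e3*P[r,c,1]:.0f},{1e3*P[r,c,2]:.0f}" for c in (155,160,175,190,205)])
# bed
q=box(P,d,115,180,325,348,.03,.15); print("bed",tri(q))
q=box(P,d,95,205,255,370,.02,.2); print("case",rect(q),q.min(0),q.max(0))
q=box(P,d,140,200,270,308,.06,.2,dark); print("stored",rect(q),tri(q))
for r in range(100,206,8): print(r,[f"{1e3*P[r,c,0]:.0f},{1e3*P[r,c,1]:.0f},{1e3*P[r,c,2]:.0f}" for c in (290,305,318,335,352,360)])
E
```

```text
hsv loaf [ 13 210 137] [ 13 201 136] bench [ 15 146 176] lid [ 9 39 46] tab [ 9 34 52] bed [ 12 185 127]
loaf (array([556.7, 283.2]), array([143.7,  92.2]), -79.2) 0.04805258224766795 1040
cool (array([ 590.5, -332.5]), array([135.2,  44.7]), -81.3) 0.06705669674711168 1094
grid (array([ 528.3, -350.8]), array([240. , 182.2]), 7.5) 0.019909796130666457 1523
lid (array([513.4, 277.4]), array([149.5,  68.9]), -78.3) (array([-0.56375488, -0.04350396,  0.3470683 ]), np.float64(0.008497619348952401)) 715
160 ['631,359,-3', '631,346,-2', '631,308,-1', '632,272,-3', '632,234,-0']
163 ['622,358,-0', '623,346,-4', '623,308,0', '624,270,0', '616,227,30']
166 ['615,358,-3', '615,345,-1', '616,308,-2', '603,258,48', '608,226,33']
169 ['607,356,1', '607,344,2', '595,293,50', '596,258,48', '605,229,18']
172 ['587,340,47', '587,328,48', '588,292,50', '589,257,48', '595,227,26']
175 ['580,340,47', '580,328,48', '581,293,47', '581,257,50', '585,224,38']
178 ['573,339,49', '573,327,48', '574,292,47', '574,256,49', '577,223,40']
181 ['565,338,48', '566,327,47', '566,291,49', '568,257,46', '572,225,29']
[... 1907 characters left out ...]
, '627,-8,127', '642,-40,81', '643,-79,81', '646,-119,75', '642,-134,88']
156 ['606,24,135', '624,-11,76', '626,-41,74', '628,-80,69', '630,-120,66', '627,-137,75']
164 ['592,24,123', '608,-12,67', '610,-42,64', '612,-82,60', '613,-121,57', '612,-139,63']
172 ['576,23,115', '592,-12,58', '592,-42,57', '594,-82,52', '595,-122,51', '597,-142,45']
180 ['560,23,106', '575,-13,49', '574,-43,56', '578,-84,42', '580,-125,37', '580,-144,36']
188 ['545,22,97', '545,-11,96', '557,-44,47', '557,-83,50', '568,-130,3', '567,-149,9']
196 ['528,22,88', '529,-12,86', '547,-48,0', '547,-89,2', '549,-131,-3', '549,-150,-1']
204 ['526,20,0', '526,-16,2', '527,-48,2', '528,-89,-0', '529,-131,-2', '529,-150,-0']
```

Run:
```python
import cv2,numpy as np
t=cv2.imread("pics/top0.png"); 
a=cv2.resize(t[90:260,250:500],None,fx=1.6*2,fy=3.2)[:, :]; 
cv2.imwrite("pics/c1.png",a[:545,:800])
```

```text
(no output)
```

View pics/c1.png

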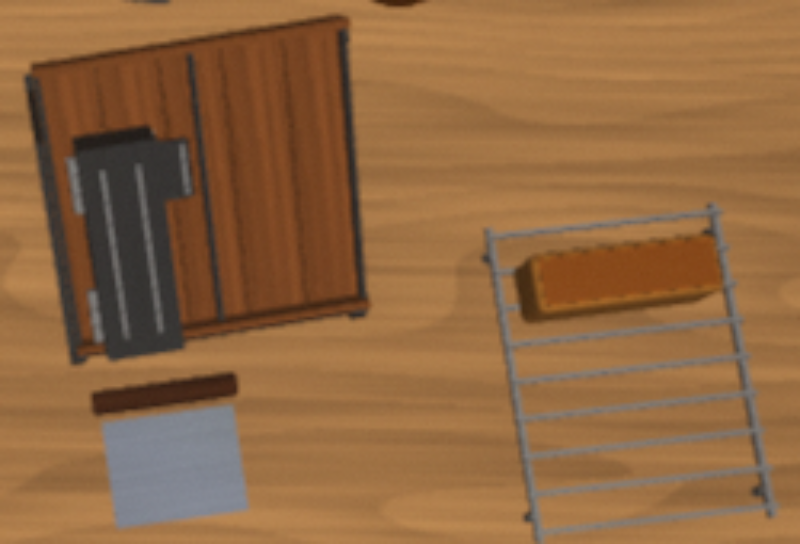

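Crop: centre strip of the case runs from about full-image pixel (309,107) to (319,189), the right strip from (357,100) to (363,185); the empty bay between them is clear. The grid's free half lies below its loaf at around pixel (450,230).

Run:
```python
from m import *
Z=np.load("top0.npz");img,d,P=Z["img"],Z["d"],Z["P"]
hsv=cv2.cvtColor(img,cv2.COLOR_BGR2HSV)
org=(hsv[...,1]>170)&(abs(hsv[...,0].astype(int)-13)<5)
q=box(P,d,155,200,140,215,.044,.056,org.astype(bool)); print("loaf",rect(q),np.median(q[:,2]))
S=np.load("scene0.npz");hs=cv2.cvtColor(S["img"],cv2.COLOR_BGR2HSV);o2=(hs[...,1]>170)&(abs(hs[...,0].astype(int)-13)<5)
q=box(S["P"],S["d"],240,275,355,435,.044,.056,o2); print("loaf scene",rect(q),np.median(q[:,2]))
# rotate lid points into tin-like axes
a=np.radians(101); c=np.array([.572,.284])
for nm,D,b in(("top",Z,(155,225,135,220)),("scene",S,(205,280,350,435))):
    q=box(D["P"],D["d"],*b,.02,.1); r=q[:,:2]-c; u=r@[np.cos(a),np.sin(a)]; v=r@[-np.sin(a),np.cos(a)]
    print(nm,"tab & lid profile (v,z) at u 35..60")
    m=(u>.03)&(u<.066)
    for lo in np.arange(.02,.13,.006):
        k=m&(v>lo)&(v<lo+.006)
        if k.sum(): print(f"{1e3*lo+3:.0f}: zmax {1e3*np.percentile(q[k,2],95):.0f} zmed {1e3*np.median(q[k,2]):.0f} n{k.sum()}",end=" | ")
    k=v>.098; print("\n tab u range",np.percentile(u[k],[2,98]),"v max",np.percentile(v,99.8), "lid u range",np.percentile(u[(v>.05)&(v<.085)],[1,99]))
# case
a=np.radians(10.7); ex=np.array([np.cos(a),np.sin(a)]); ey=np.array([-np.sin(a),np.cos(a)])
for nm,D,b in(("top",Z,(90,210,250,375)),("scene",S,(190,300,170,305))):
    q=box(D["P"],D["d"],*b,.01,.2); X=q[:,:2]@ex; Y=q[:,:2]@ey
    k=(abs(Y+.20)<.025) # within the empty bay
    s=np.polyfit(X[k&(X>.55)&(X<.66)],q[k&(X>.55)&(X<.66),2],1); print(nm,"bed slope",s)
    res=q[:,2]-np.polyval(s,X)
    for y in np.arange(-.28,-.02,.006):
        k=(X>.54)&(X<.66)&(abs(Y-y)<.003)
        if k.sum(): print(f"{1e3*y:.0f}:{1e3*np.percentile(res[k],80):.0f}({k.sum()})",end=" ")
    print()
    for x in np.arange(.50,.75,.004):
        k=(abs(Y+.19)<.03)&(abs(X-x)<.002)
        if k.sum(): print(f"{1e3*x:.0f}:{1e3*np.median(res[k]):.0f}",end=" ")
    print()
```

```text
loaf (array([576.9, 290.6]), array([133.7,  39.7]), -77.2) 0.048271571904943245
loaf scene (array([579.6, 290.3]), array([131. ,  41.1]), -77.6) 0.05091398062402641
top tab & lid profile (v,z) at u 35..60
23: zmax 36 zmed 34 n36 | 29: zmax 36 zmed 32 n50 | 35: zmax 29 zmed 24 n41 | 41: zmax 21 zmed 20 n5 | 47: zmax 25 zmed 22 n24 | 53: zmax 27 zmed 25 n33 | 59: zmax 32 zmed 28 n32 | 65: zmax 54 zmed 31 n4 | 71: zmax 64 zmed 61 n31 | 77: zmax 69 zmed 64 n41 | 83: zmax 71 zmed 68 n44 | 89: zmax 74 zmed 72 n44 | 95: zmax 72 zmed 67 n13 | Traceback (most recent call last):
  File "<stdin>", line 17, in <module>
    return _quantile_unchecked(
        a, q, axis, out, overwrite_input, method, keepdims, weights)
    return _ureduce(a,
                    func=_quantile_ureduce_func,
    ...<5 lines>...
                    overwrite_input=overwrite_input,
                    method=method)
    r = func(a, **kwargs)
    result = _quantile(arr,
                       quantiles=q,
    ...<2 lines>...
                       out=out,
                       weights=wgt)
    slices_having_nans = np.isnan(arr[-1, ...])
                                  ~~~^^^^^^^^^
IndexError: index -1 is out of bounds for axis 0 with size 0
```

Run:
```python
from m import *
Z=np.load("top0.npz");S=np.load("scene0.npz")
a=np.radians(10.7); ex=np.array([np.cos(a),np.sin(a)]); ey=np.array([-np.sin(a),np.cos(a)])
for nm,D,b in(("top",Z,(90,210,250,375)),("scene",S,(190,300,170,305))):
    q=box(D["P"],D["d"],*b,.01,.2); X=q[:,:2]@ex; Y=q[:,:2]@ey
    k=(abs(Y+.20)<.025)&(X>.55)&(X<.66)
    s=np.polyfit(X[k],q[k,2],1); print(nm,"bed",s)
    res=q[:,2]-np.polyval(s,X)
    for y in np.arange(-.28,-.02,.006):
        k=(X>.54)&(X<.66)&(abs(Y-y)<.003)
        if k.sum(): print(f"{1e3*y:.0f}:{1e3*np.percentile(res[k],80):.0f}({k.sum()})",end=" ")
    print()
    for x in np.arange(.50,.75,.004):
        k=(abs(Y+.19)<.03)&(abs(X-x)<.002)
        if k.sum(): print(f"{1e3*x:.0f}:{1e3*np.median(res[k]):.0f}",end=" ")
    print()
c=imaging.get_calibration("wrist");print(c)
o=get_obs();print(Rotation.from_quat(o["tool_rot"]).as_matrix().round(3))
```

```text
top bed [ 0.57716225 -0.27680757]
-262:-15(1) -256:12(44) -250:11(211) -244:2(155) -238:2(147) -232:1(152) -226:2(151) -220:2(152) -214:2(147) -208:2(150) -202:2(151) -196:2(152) -190:2(148) -184:2(152) -178:1(154) -172:2(163) -166:2(139) -160:2(152) -154:1(156) -148:13(131) -142:3(169) -136:3(121) -130:46(144) -124:46(161) -118:46(97) -112:66(110) -106:65(157) -100:66(153) -94:66(159) -88:65(157) -82:66(156) -76:66(156) -70:65(156) -64:66(156) -58:63(177) -52:38(163) -46:2(150) -40:13(133) -34:-36(54) 
528:21 532:20 536:12 540:2 544:0 548:0 552:0 556:-0 560:-0 564:-0 568:-0 572:-0 576:0 580:0 584:-0 588:0 592:0 596:0 600:-0 604:0 608:-1 612:0 616:0 620:1 624:0 628:-0 632:-0 636:0 640:0 644:0 648:0 652:-0 656:-0 660:0 664:-0 668:-0 672:0 676:1 680:-0 684:-0 688:0 692:0 696:0 700:4 704:1 708:12 712:6 716:-5 720:-12 
scene bed [ 0.57417605 -0.27021124]
-262:-82(10) -256:11(43) -250:10(154) -244:0(58) -238:0(51) -232:1(60) -226:1(53) -220:1(60) -214:0(58) -208:1(56) -202:1(55) -196:0(58) -190:0(55) -184:1(56) -178:0(55) -172:0(58) -166:0(51) -160:0(57) -154:0(27) -148:11(48) -142:1(48) 
[... 391 characters left out ...]
2:0 636:0 640:-0 644:-0 648:-0 652:0 656:-0 660:0 696:23 700:22 704:14 708:6 712:-7 716:-10 720:-12 
{'camera_matrix': array([[325.1922621 ,   0.        , 280.23336625],
       [  0.        , 325.1922621 , 203.9318594 ],
       [  0.        ,   0.        ,   1.        ]]), 'hand_eye': array([[ 9.99941588e-05, -9.50941528e-01, -3.09370653e-01,
         7.83537075e-02],
       [ 9.99999958e-01,  1.09285282e-05,  2.89625931e-04,
         6.85237995e-04],
       [-2.72036360e-04, -3.09370669e-01,  9.50941489e-01,
        -1.25715624e-01],
       [ 0.00000000e+00,  0.00000000e+00,  0.00000000e+00,
         1.00000000e+00]])}
[[-0.949  0.314 -0.   ]
 [ 0.314  0.949 -0.001]
 [ 0.    -0.002 -1.   ]]
```

>>> apply_moves(targets=[[[0.7,-0.3,-0.1,-4.5,1],[0.8,-0.35,-0.1,-4.5,1],[0.8,-0.35,-0.1,-4.5,1],[0.8,-0.35,-0.1,-4.5,1],[0.8,-0.35,-0.1,-4.5,1],[0.8,-0.35,-0.1,-4.5,1],[0.8,-0.35,-0.1,-4.5,1],[0.8,-0.35,-0.1,-4.5,1]]])

```text
clock: 0.82
eef_pos: [0.4105, 0.3635, 0.2158]
tool_rot: [0.458, 0.889, -0.0, -0.0]
ft_force: [-0.9, 0.2, -0.4]
grip_width: 0.0858
grasp_force: 0.0
```

>>> apply_moves(targets=[[[0.8,-0.35,-0.3,-4.5,0.5],[0.8,-0.35,-0.3,-4.5,0.5],[0.8,-0.35,-0.3,-4.5,0.5],[0.8,-0.35,-0.3,-4.5,0.5],[0.5,-0.2,-0.2,-3,0.5],[0.2,-0.1,0,-1.5,0.5],[0,0,0,0,0.5],[0,0,0,0,0.5]]])

```text
clock: 1.48
eef_pos: [0.5648, 0.2967, 0.1602]
tool_rot: [0.621, 0.784, -0.0, -0.0]
ft_force: [-0.8, 0.3, 0.5]
grip_width: 0.0639
grasp_force: 0.0
```

```bash
cat >> m.py <<'E'
def yaw(o):
    y=Rotation.from_quat(o["tool_rot"]).as_matrix()[:,1]; return np.degrees(np.arctan2(y[1],y[0]))
def st(): 
    o=get_obs(); print("t",o["clock"],"p",(1e3*o["eef_pos"]).round(1),"yaw",yaw(o).round(1),"q",o["joint_pos"].round(2),"F",o["ft_force"].round(1),"T",o["ft_torque"].round(2),"w",round(1e3*o["grip_width"],1),"g",o["grasp_force"]); return o
def wrist():
    o=get_obs(); img,d=imaging.camera("wrist"); c=imaging.get_calibration("wrist"); K=c["camera_matrix"]
    v,u=np.mgrid[:420,:560]; x=(u-K[0,2])/K[0,0]; y=(v-K[1,2])/K[1,1]; r=np.hypot(x,y)+1e-9; 
    k=np.tan(np.minimum(r,1.5))/r; p=np.stack([x*k*d,y*k*d,d],-1)
    H=c["hand_eye"]; t=p@H[:3,:3].T+H[:3,3]
    return img,d,t@Rotation.from_quat(o["tool_rot"]).as_matrix().T+o["eef_pos"]
E
python3 - <<'E'
from m import *
st()
img,d,P=wrist(); cv2.imwrite("pics/w1.png",img); np.savez("w1.npz",img=img,d=d,P=P)
hsv=cv2.cvtColor(img,cv2.COLOR_BGR2HSV); o=(hsv[...,1]>160)&(abs(hsv[...,0].astype(int)-13)<6)&(d>0)&(P[...,2]>.043)&(P[...,2]<.058)&(abs(P[...,0]-.578)<.08)&(abs(P[...,1]-.29)<.1)
print(rect(P[o]),np.median(P[o][:,2]),o.sum())
E
```

```text
t 1.4833 p [564.8 296.7 160.2] yaw 13.2 q [0.48 0.56 0.26 1.27 0.   1.82] F [-0.8  0.3  0.5] T [-0.    0.05 -0.02] w 63.9 g 0.0
(array([578. , 293.1]), array([133.2,  42.9]), -76.9) 0.04959303524052157 8444
```

View pics/w1.png

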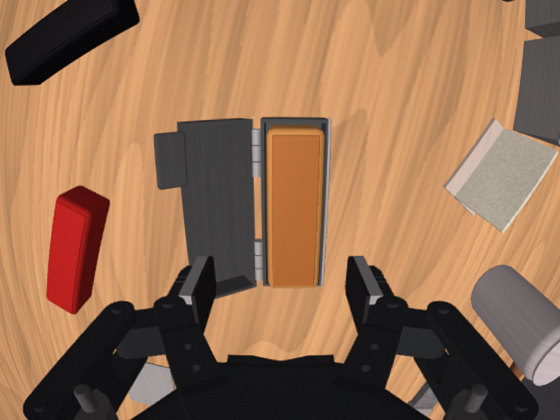

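Wrist view: loaf at (295,208) standing in the tin, lid open to its left with the tab at (170,160); the fingers at (200,290) and (365,290) lie either side of the loaf's line.

>>> apply_moves(targets=[[[0.33,-0.12,-0.4,0,0.35],[0,0,-0.8,-0.4,0.35],[0,0,-0.7,0,0.35],[0,0,-0.4,0,0.35],[0,0,-0.2,0,0.35],[0,0,-0.1,0,0.35],[0,0,0,0,0.35],[0,0,0,0,0.35]]])

```text
clock: 2.2
eef_pos: [0.5789, 0.2929, 0.0581]
tool_rot: [0.624, 0.782, 0.001, 0.001]
ft_force: [-0.6, 0.0, -0.7]
grip_width: 0.0577
grasp_force: 0.0
```

Run:
```python
from m import *
st()
```

```text
t 2.2 p [578.9 292.9  58.1] yaw 12.8 q [0.47 0.66 0.15 1.06 0.   1.82] F [-0.6  0.  -0.7] T [-0.06 -0.02 -0.06] w 57.7 g 0.0
```

>>> apply_moves(targets=[[[-0.02,-0.03,-0.12,0,0.35],[0,0,0,0,0.35],[0,0,0,0,-1],[0,0,0,0,-1],[0,0,0,0,-1],[0,0,0,0,-1]]])

```text
clock: 2.7
eef_pos: [0.5782, 0.2908, 0.0525]
tool_rot: [0.624, 0.781, 0.001, 0.0]
ft_force: [0.2, 0.4, 4.5]
grip_width: 0.0423
grasp_force: 63.2
```

>>> apply_moves(targets=[[[0,0,0.1,0,-1],[0,0,0.2,0,-1],[0,0,0.4,0,-1],[0,0,0.6,0,-1],[0,0,0.7,0,-1],[0,0,0.5,0,-1],[0,0,0,0,-1]]])

```text
clock: 3.28
eef_pos: [0.5802, 0.2919, 0.1573]
tool_rot: [0.624, 0.781, 0.004, 0.002]
ft_force: [0.6, 0.4, -0.5]
grip_width: 0.0426
grasp_force: 62.6
```

Run:
```python
from m import *
st()
img,d,P=wrist(); cv2.imwrite("pics/w2.png",img); np.savez("w2.npz",img=img,d=d,P=P)
```

```text
t 3.2833 p [580.2 291.9 157.3] yaw 12.8 q [ 0.47  0.58  0.28  1.26 -0.    1.81] F [ 0.6  0.4 -0.5] T [ 0.03 -0.06  0.08] w 42.6 g 62.636035680770874
```

View pics/w2.png

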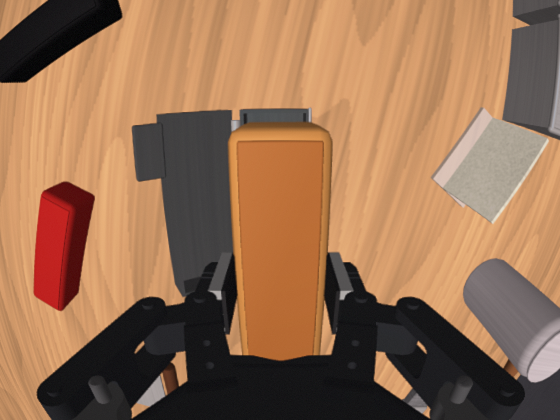

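Wrist view: the loaf is held at (280,240) between the pads, out of the tin, which stays below at (270,115).

>>> apply_moves(targets=[[[-0.4,-0.5,0.3,0,-1],[-0.6,-0.75,0.3,0,-1],[-0.6,-0.75,0.3,-1,-1],[-0.6,-0.75,0.1,-1,-1],[-0.6,-0.75,0,-1,-1],[-0.4,-0.8,0,-1,-1],[-0.3,-0.8,0,-1,-1],[-0.1,-0.8,0,0,-1]]])

```text
clock: 4.0
eef_pos: [0.4298, 0.0533, 0.1898]
tool_rot: [0.657, 0.754, -0.002, -0.002]
ft_force: [1.4, -0.1, -2.1]
grip_width: 0.0423
grasp_force: 62.6
```

>>> apply_moves(targets=[[[0,-0.85,0,0,-1],[0,-0.85,0,0,-1],[0,-0.85,0,0,-1],[0.1,-0.85,0,0,-1],[0.2,-0.85,0,0,-1],[0.2,-0.85,0,0,-1],[0.2,-0.85,0,0,-1],[0.2,-0.85,0,0,-1]]])

```text
clock: 4.67
eef_pos: [0.4684, -0.2186, 0.1897]
tool_rot: [0.658, 0.753, -0.0, -0.002]
ft_force: [1.5, 0.8, -2.7]
grip_width: 0.0422
grasp_force: 62.6
```

Run:
```python
from m import *
st()
```

```text
t 4.6667 p [ 468.4 -218.6  189.7] yaw 7.8 q [-0.44  0.31 -0.06  1.21  0.    1.  ] F [ 1.5  0.8 -2.7] T [ 0.05 -0.06  0.01] w 42.2 g 62.59266972541809
```

>>> apply_moves(targets=[[[0.05,-0.8,-0.1,0,-1],[0.05,-0.8,-0.2,0,-1],[0.05,-0.8,-0.3,0,-1],[0,-0.5,-0.5,0,-1],[0,-0.3,-0.5,0,-1],[0,0,-0.5,0,-1],[0,0,-0.4,0,-1],[0,0,0,0,-1]]])

```text
clock: 5.33
eef_pos: [0.4717, -0.3431, 0.0853]
tool_rot: [0.658, 0.753, -0.001, -0.006]
ft_force: [0.3, 0.7, -2.2]
grip_width: 0.0423
grasp_force: 62.5
```

Run:
```python
from m import *
st()
```

```text
t 5.3333 p [ 471.7 -343.1   85.3] yaw 7.7 q [-0.63  0.53 -0.01  1.04  0.    0.81] F [ 0.3  0.7 -2.2] T [0.07 0.08 0.02] w 42.3 g 62.49881029129028
```

>>> apply_moves(targets=[[[0.15,-0.35,0,0,-1],[0,0,-0.15,0,-1],[0,0,-0.08,0,-1],[0,0,0,0,-1]]])

```text
clock: 5.67
eef_pos: [0.4808, -0.3583, 0.0813]
tool_rot: [0.657, 0.753, -0.0, -0.001]
ft_force: [-1.2, 0.4, -1.9]
grip_width: 0.0424
grasp_force: 62.6
```

>>> apply_moves(targets=[[[0,0,-0.04,0,-1],[0,0,-0.03,0,-1],[0,0,0,0,-1]]])

```text
clock: 5.92
eef_pos: [0.4815, -0.3589, 0.0796]
tool_rot: [0.657, 0.754, 0.0, -0.0]
ft_force: [-0.2, -0.1, -1.6]
grip_width: 0.0425
grasp_force: 62.6
```

>>> apply_moves(targets=[[[-0.05,0,-0.06,0,-1],[0,0,-0.05,0,-1],[0,0,0,0,-1]]])

```text
clock: 6.17
eef_pos: [0.4792, -0.3591, 0.0747]
tool_rot: [0.658, 0.753, -0.0, -0.0]
ft_force: [-0.1, -0.1, -1.7]
grip_width: 0.0426
grasp_force: 62.6
```

>>> apply_moves(targets=[[[0,0,-0.03,0,-1],[0,0,-0.02,0,-1],[0,0,0,0,-1]]])

```text
clock: 6.42
eef_pos: [0.4795, -0.3593, 0.0729]
tool_rot: [0.658, 0.753, -0.0, -0.0]
ft_force: [-0.3, 0.0, -1.1]
grip_width: 0.0423
grasp_force: 62.6
```

>>> apply_moves(targets=[[[0,0,-0.03,0,-1],[0,0,0,0,-1],[0,0,0,0,-1]]])

```text
clock: 6.67
eef_pos: [0.4796, -0.3594, 0.0718]
tool_rot: [0.658, 0.753, -0.0, -0.0]
ft_force: [-0.8, 0.0, -1.9]
grip_width: 0.0423
grasp_force: 62.6
```

>>> apply_moves(targets=[[[0,0,-0.02,0,-1],[0,0,0,0,-1],[0,0,0,0,-1]]])

```text
clock: 6.92
eef_pos: [0.4797, -0.3594, 0.0715]
tool_rot: [0.658, 0.753, 0.0, 0.0]
ft_force: [-1.4, 0.7, 1.8]
grip_width: 0.0422
grasp_force: 62.8
```

Contact just at the expected height. Release and rise.

>>> apply_moves(targets=[[[0,0,-0.01,0,-1],[0,0,0,0,0.3],[0,0,0,0,0.4],[0,0,0,0,0.4],[0,0,0.1,0,0.4],[0,0,0.5,0,0.4],[0,0,0.8,0,0.4],[0,0,0.8,0,0.4]]])

```text
clock: 7.58
eef_pos: [0.4787, -0.3587, 0.1585]
tool_rot: [0.658, 0.753, -0.0, -0.002]
ft_force: [1.6, -0.7, 0.0]
grip_width: 0.0601
grasp_force: 0.0
```

>>> apply_moves(targets=[[[0,0.3,0.6,0,0.2],[-0.2,0.85,0.1,0,0.2],[-0.2,0.85,0.1,0,0.2],[-0.2,0.85,0.1,0,0.2],[-0.2,0.85,0,0,0.2],[-0.2,0.85,0,0,0.2],[-0.2,0.85,0,0,0.2],[-0.2,0.85,0,0,0.2]]])

```text
clock: 8.25
eef_pos: [0.423, -0.1079, 0.1951]
tool_rot: [0.658, 0.753, 0.0, 0.0]
ft_force: [0.2, 0.9, 1.0]
grip_width: 0.0514
grasp_force: 0.0
```

Run:
```python
from m import *
st()
for n in("scene","top"):
    img,d,P=cloud(n); cv2.imwrite(f"pics/{n}1.png",img); np.savez(f"{n}1.npz",img=img,d=d,P=P)
Z=np.load("top1.npz");S=np.load("scene1.npz")
q=Z["P"]; 
for D in(Z,S):
    P,d=D["P"],D["d"]; m=(d>0)&(abs(P[...,0]-.478)<.08)&(abs(P[...,1]+.357)<.1)&(P[...,2]>.058)&(P[...,2]<.08)&(P[...,0]<.54); print("loaf",rect(P[m]),np.median(P[m][:,2]))
a=np.radians(102.8); c=np.array([.578,.2915])
for nm,D in(("top",Z),("scene",S)):
    P,d=D["P"],D["d"]; q=P[(d>0)&(P[...,2]>.015)&(P[...,2]<.11)&(np.hypot(P[...,0]-.54,P[...,1]-.29)<.14)]
    r=q[:,:2]-c; u=r@[np.cos(a),np.sin(a)]; v=r@[-np.sin(a),np.cos(a)]
    print(nm)
    for m,l in((abs(u-.05)<.012,"tab u"),(abs(u)<.02,"mid u")):
      for lo in np.arange(-.04,.14,.005):
        k=m&(v>lo)&(v<lo+.005)
        if k.sum()>1: print(f"{1e3*lo+2.5:.0f}: {1e3*np.percentile(q[k,2],95):.0f}/{1e3*np.median(q[k,2]):.0f}",end=" | ")
      print()
    k=(v>.08)&(u>.02); print(" tab u",np.percentile(u[k],[2,98])," all u",np.percentile(u[abs(v)<.09],[1,99]),"v",np.percentile(v,[.5,99.5]))
```

```text
t 8.25 p [ 423.  -107.9  195.1] yaw 7.7 q [-0.25  0.15 -0.25  1.17  0.    1.19] F [0.2 0.9 1. ] T [ 0.05 -0.06  0.  ] w 51.4 g 0.0
loaf (array([0., 0.]), array([0., 0.]), 0.0) nan
loaf (array([ 480.5, -356.2]), array([135.5,  46.6]), -81.0) 0.0700514947418821
top
-28: 33/31 | -23: 31/23 | 22: 33/32 | 27: 36/34 | 32: 36/34 | 37: 32/29 | 42: 25/21 | 47: 19/17 | 52: 24/19 | 57: 26/24 | 62: 29/27 | 67: 31/30 | 77: 64/61 | 82: 67/65 | 87: 70/67 | 92: 73/70 | 97: 73/70 | 
-28: 33/29 | -23: 33/25 | 22: 31/30 | 27: 35/27 | 32: 36/32 | 37: 33/28 | 42: 27/21 | 47: 19/18 | 52: 23/21 | 57: 26/24 | 62: 30/27 | 67: 32/30 | 77: 62/60 | 82: 58/53 | 87: 50/45 | 92: 43/42 | 
 tab u [0.02158642 0.06954142]  all u [-0.07339448  0.07366479] v [-0.02890744  0.09883944]
scene
-28: 35/30 | -23: 34/24 | 22: 36/27 | 27: 37/29 | 32: 39/37 | 37: 37/36 | 47: 23/23 | 52: 25/22 | 57: 28/25 | 62: 33/28 | 67: 34/31 | 72: 37/34 | 77: 65/38 | 82: 67/54 | 87: 70/65 | 92: 75/72 | 97: 76/74 | 
-28: 35/29 | -23: 34/25 | 22: 36/26 | 27: 34/26 | 32: 39/35 | 37: 37/33 | 47: 23/17 | 52: 26/22 | 57: 28/25 | 62: 32/28 | 67: 35/32 | 72: 38/34 | 77: 65/39 | 82: 64/43 | 87: 47/44 | 92: 43/43 | 
 tab u [0.02176104 0.07089083]  all u [-0.07360956  0.07333863] v [-0.02678022  0.09737498]
  return _methods._mean(a, axis=axis, dtype=dtype,
  ret = ret.dtype.type(ret / rcount)
```

View pics/scene1.png

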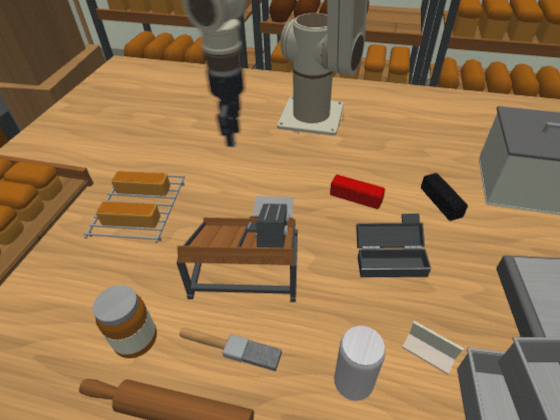

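The scene view shows the loaf standing on the grid at (140,182) beside the other at (128,214), and the empty open tin at (393,250). Measured lid angle is about 149° (2.60 rad). The lid stands 31° above level, so I'll push the tab up from outside with shut fingers, then press it down from above.

>>> apply_moves(targets=[[[0.02,0.5,0,6.8,-1],[0.02,0.8,0,6.8,-1],[0.02,0.8,0,6.8,-1],[0.02,0.8,0,6.8,-1],[0.02,0.8,0,6.8,-1],[0.02,0.8,0,6.8,-1],[0.02,0.8,-0.1,6.8,-1],[0.02,0.8,-0.2,6.8,-1]]])

```text
clock: 9.02
eef_pos: [0.4314, 0.136, 0.1839]
tool_rot: [0.238, 0.971, 0.001, 0.002]
ft_force: [-0.0, -0.1, -0.3]
grip_width: -0.0001
grasp_force: 0.0
```

>>> apply_moves(targets=[[[0.02,0.8,-0.2,6.8,-1],[0.02,0.8,-0.2,6.8,-1],[0.02,0.8,-0.2,6.8,-1],[0.02,0.8,-0.2,6.8,-1],[0.1,0.8,0,6.8,-1],[0.1,0.4,0,6.7,-1],[0,0,0,0,-1],[0,0,0,0,-1]]])

```text
clock: 9.68
eef_pos: [0.4417, 0.311, 0.1504]
tool_rot: [-0.112, 0.994, -0.0, 0.0]
ft_force: [0.4, 0.0, -0.4]
grip_width: -0.0002
grasp_force: 0.0
```

Run:
```python
from m import *
st()
```

```text
t 9.6833 p [441.7 311.  150.4] yaw 102.8 q [ 0.61  0.38 -0.06  1.13 -0.    0.39] F [ 0.4  0.  -0.4] T [-0.04 -0.04  0.01] w -0.2 g 0.0
```

>>> apply_moves(targets=[[[0.1,0.02,-0.5,0,-1],[0,0,-0.7,0,-1],[0,0,-0.6,0,-1],[0,0,-0.25,0,-1],[0.1,0,0,0,-1],[0.1,0,0,0,-1],[0.05,0,0,0,-1],[0,0,0,0,-1]]])

```text
clock: 10.35
eef_pos: [0.4571, 0.3119, 0.0706]
tool_rot: [-0.112, 0.994, 0.001, 0.002]
ft_force: [0.2, 0.6, -0.1]
grip_width: -0.0001
grasp_force: 0.0
```

>>> apply_moves(targets=[[[0.07,0.02,0.1,0,-1],[0.07,0.02,0.14,0,-1],[0.09,0.02,0.14,0,-1],[0.09,0.02,0.12,0,-1],[0.12,0.03,0.13,0,-1],[0.12,0.03,0.12,0,-1],[0,0,0,0,-1]]])

```text
clock: 10.93
eef_pos: [0.4796, 0.318, 0.1004]
tool_rot: [-0.112, 0.994, 0.001, 0.002]
ft_force: [0.1, 1.1, 0.0]
grip_width: -0.0002
grasp_force: 0.0
```

```bash
cat >> m.py <<'E'
def tinview():
    for n in("top","scene"):
        img,d,P=cloud(n)
        q=P[(d>0)&(P[...,2]>.004)&(P[...,2]<.125)&(np.hypot(P[...,0]-.57,P[...,1]-.29)<.12)]
        a=np.radians(102.8); r=q[:,:2]-[.578,.2915]; u=r@[np.cos(a),np.sin(a)]; v=r@[-np.sin(a),np.cos(a)]
        print(n)
        for m,l in((abs(u+.02)<.025,"mid"),):
          for lo in np.arange(-.06,.12,.005):
            k=m&(v>lo)&(v<lo+.005)
            if k.sum()>1: print(f"{1e3*lo+2.5:.0f}: {1e3*np.percentile(q[k,2],95):.0f}/{1e3*np.median(q[k,2]):.0f}",end=" | ")
          print()
        k=(u<-.03)&(abs(v)<.03);print("u min",np.percentile(u[k],[.5,5]),"v min",np.percentile(v,[.5]))
    return img
E
python3 - <<'E'
from m import *
st(); cv2.imwrite("pics/s2.png",tinview())
E
```

```text
t 10.9333 p [479.6 318.  100.4] yaw 102.9 q [ 0.59  0.49 -0.04  1.04 -0.    0.36] F [0.1 1.1 0. ] T [-0.06  0.01  0.03] w -0.2 g 0.024924818753788713
top
-28: 33/27 | -23: 32/15 | -8: 5/5 | -3: 6/6 | 2: 5/5 | 7: 5/4 | 12: 5/4 | 22: 32/31 | 27: 35/30 | 32: 37/35 | 37: 35/32 | 42: 33/29 | 47: 31/28 | 57: 80/78 | 62: 80/77 | 67: 78/74 | 72: 73/71 | 77: 71/68 | 
u min [-0.07481252 -0.07326262] v min [-0.02917099]
scene
-52: 6/5 | -38: 4/4 | -28: 35/21 | -23: 35/21 | -3: 7/7 | 2: 7/5 | 7: 7/5 | 12: 8/5 | 17: 7/5 | 22: 33/11 | 27: 35/21 | 32: 40/38 | 37: 38/37 | 42: 35/34 | 47: 32/31 | 52: 33/29 | 57: 41/35 | 62: 82/45 | 67: 80/52 | 72: 76/60 | 77: 72/62 | 82: 71/70 | 
u min [-0.11035839 -0.07359856] v min [-0.08524081]
```

>>> apply_moves(targets=[[[0.18,0.04,0.12,0,-1],[0.18,0.04,0.1,0,-1],[0.18,0.04,0.09,0,-1],[0.18,0.04,0.07,0,-1],[0.18,0.04,0.06,0,-1],[0.18,0.04,0.04,0,-1],[0.18,0.04,0.02,0,-1],[0.18,0.04,0,0,-1]]])

```text
clock: 11.7
eef_pos: [0.5355, 0.3299, 0.1185]
tool_rot: [-0.112, 0.994, -0.0, -0.0]
ft_force: [-2.0, 0.2, -1.3]
grip_width: -0.0001
grasp_force: 0.3
```

>>> apply_moves(targets=[[[0.18,0.04,0,0,-1],[0.18,0.04,-0.02,0,-1],[0.1,0.02,-0.03,0,-1],[0,0,0,0,-1]]])

```text
clock: 12.03
eef_pos: [0.5546, 0.334, 0.1162]
tool_rot: [-0.112, 0.994, 0.0, 0.0]
ft_force: [0.0, 0.7, 0.8]
grip_width: -0.0
grasp_force: 0.0
```

Run:
```python
from m import *
st(); cv2.imwrite("pics/s3.png",tinview())
```

```text
t 12.0333 p [554.6 334.  116.2] yaw 102.8 q [ 0.54  0.61  0.22  1.18 -0.    0.32] F [0.  0.7 0.8] T [-0.06  0.02  0.  ] w -0.0 g 0.0
top
-28: 32/25 | -23: 31/21 | 2: 84/82 | 7: 86/84 | 12: 90/87 | 17: 92/90 | 22: 93/90 | 27: 90/84 | 32: 83/75 | 37: 71/66 | 42: 62/58 | 47: 52/49 | 
u min [-0.0735176  -0.07325735] v min [-0.02876797]
scene
-58: 4/4 | -52: 4/4 | -38: 4/4 | -28: 35/19 | -23: 34/21 | -3: 7/7 | 2: 86/5 | 7: 87/83 | 12: 90/87 | 17: 94/90 | 22: 95/32 | 27: 94/24 | 32: 43/41 | 37: 44/42 | 112: 4/4 | 117: 5/5 | 
u min [-0.10713095 -0.07341357] v min [-0.09096274]
```

>>> apply_moves(targets=[[[-0.05,0,0.3,0,-1],[0,0,0.45,0,-1],[0.35,0.07,0,0,-1],[0.35,0.07,0,0,-1],[0,0,-0.3,0,-1],[0,0,-0.3,0,-1],[0.1,0.02,-0.15,0,-1],[0.1,0.03,-0.15,0,-1]]])

```text
clock: 12.8
eef_pos: [0.5895, 0.342, 0.113]
tool_rot: [-0.112, 0.994, 0.0, 0.003]
ft_force: [4.1, -1.1, 6.8]
grip_width: 0.0003
grasp_force: 3.4
```

>>> apply_moves(targets=[[[0.1,0.02,-0.15,0,-1],[0.1,0.02,-0.15,0,-1],[0.1,0.02,-0.15,0,-1],[0.1,0.02,-0.15,0,-1],[0,0,-0.15,0,-1],[0,0,-0.15,0,-1],[0,0,-0.15,0,-1],[0,0,0,0,-1]]])

```text
clock: 13.47
eef_pos: [0.6012, 0.3438, 0.0655]
tool_rot: [-0.112, 0.994, -0.001, -0.003]
ft_force: [-1.3, -0.3, -0.2]
grip_width: -0.0005
grasp_force: 0.0
```

Run:
```python
from m import *
st(); cv2.imwrite("pics/s4.png",tinview())
```

```text
t 13.4667 p [601.2 343.8  65.5] yaw 102.9 q [0.52 0.74 0.33 1.16 0.   0.29] F [-1.3 -0.3 -0.2] T [-0.06  0.03  0.03] w -0.5 g 0.0
top
-28: 125/123 | -23: 123/119 | -13: 62/61 | -8: 64/62 | -3: 63/60 | 2: 63/60 | 7: 63/60 | 12: 61/58 | 17: 61/58 | 22: 60/57 | 27: 60/58 | 32: 60/56 | 37: 58/55 | 42: 58/42 | 47: 57/52 | 
u min [-0.08019112 -0.07813777] v min [-0.03822027]
scene
-52: 6/4 | -48: 124/121 | -43: 123/117 | -33: 5/5 | -28: 5/4 | -23: 4/4 | -18: 44/34 | -13: 58/36 | -8: 58/39 | -3: 60/58 | 2: 61/58 | 7: 59/58 | 12: 59/58 | 17: 60/58 | 22: 60/58 | 27: 59/58 | 32: 60/58 | 37: 60/58 | 42: 60/58 | 92: 5/5 | 97: 5/4 | 102: 5/4 | 107: 5/5 | 112: 5/4 | 
u min [-0.11334308 -0.07938665] v min [-0.09121553]
```

>>> apply_moves(targets=[[[0.05,0,0.3,0,-1],[0,0,0.8,0,-1],[0,0,0.8,0,-1],[-0.5,0,0.7,0,-1],[-0.8,-0.2,0,0,-1],[-0.8,-0.2,0,0,-1],[-0.8,-0.2,0,0,-1],[-0.5,0,0,0,-1]]])

```text
clock: 14.23
eef_pos: [0.4656, 0.3184, 0.1728]
tool_rot: [-0.112, 0.994, -0.001, -0.002]
ft_force: [0.1, 0.4, -0.1]
grip_width: -0.0001
grasp_force: 0.0
```

```bash
cat >> m.py <<'E'
def tin2():
    for n in("top","scene"):
        img,d,P=cloud(n)
        m=(d>0)&(P[...,2]>.045)&(P[...,2]<.075)&(np.hypot(P[...,0]-.57,P[...,1]-.29)<.12)
        q=P[m]; c,s,a=rect(q); print(n,c,s,a,"z",np.percentile(q[:,2],[5,50,95]).round(4))
        a=np.radians(a%180); r=q[:,:2]-c/1e3; u=r@[np.cos(a),np.sin(a)]; v=r@[-np.sin(a),np.cos(a)]
        k=abs(u)<.06; print(" slope v",np.polyfit(v[k],q[k,2],1),"slope u",np.polyfit(u[k],q[k,2],1)[0])
        m=(d>0)&(P[...,2]>.030)&(P[...,2]<.045)&(np.hypot(P[...,0]-.57,P[...,1]-.29)<.12); q=P[m]; r=q[:,:2]-c/1e3; u=r@[np.cos(a),np.sin(a)]; v=r@[-np.sin(a),np.cos(a)]
        k=v<-.03; print(" tab",k.sum(),np.percentile(u[k],[2,98]),np.percentile(v[k],[2,98]),np.median(q[k,2])) if k.sum() else None
E
python3 - <<'E'
from m import *
st(); tin2()
img,d,P=wrist(); cv2.imwrite("pics/w3.png",img)
E
```

```text
t 14.2333 p [465.6 318.4 172.8] yaw 102.9 q [ 0.6   0.41  0.05  1.21 -0.    0.38] F [ 0.1  0.4 -0.1] T [-0.02  0.03  0.02] w -0.1 g 0.0
top [564.4 284.4] [148.7  55.5] -70.4 z [0.0514 0.0549 0.0577]
 slope v [-0.01661034  0.05474017] slope u -0.0021762810052408997
 tab 114 [0.02841503 0.06642405] [-0.04807884 -0.0322689 ] 0.03906068926148082
scene [570.5 286.7] [149.6  75. ] -69.9 z [0.0485 0.0576 0.0599]
 slope v [0.08095738 0.05655922] slope u -0.0001868417125046961
 tab 104 [0.0283103  0.06636832] [-0.04048748 -0.03039016] 0.041361866024287264
```

View pics/w3.png

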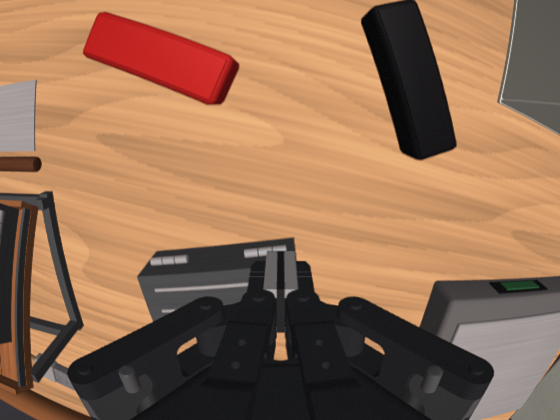

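Wrist view: the tin lies with its lid down over it at (215,290), hinge knuckles at (170,258) and (265,250). It has slid about 14 mm towards the robot and turned 7°. I'll press the lid home, then grip the tin.

>>> apply_moves(targets=[[[0.4,0,0,-7,-1],[0.6,-0.1,0,-7,-1],[0.7,-0.1,0,-7,-1],[0.6,-0.1,-0.2,-7,-1],[0.28,0,-0.4,-7,-1],[0,0,-0.6,-7,-1],[0,0,-0.6,-7,-1],[0,0,-0.3,-7,-1]]])

```text
clock: 15.05
eef_pos: [0.5725, 0.3073, 0.0847]
tool_rot: [0.371, 0.929, -0.002, -0.002]
ft_force: [-0.2, -1.6, -0.4]
grip_width: 0.0002
grasp_force: 0.0
```

>>> apply_moves(targets=[[[0,0,-0.1,-7,-1],[0,0,-0.1,-7,-1],[0,0,-0.05,-7,-1],[0,0,-0.05,-6.3,-1],[0,0,0,0,-1]]])

```text
clock: 15.47
eef_pos: [0.5733, 0.3082, 0.0755]
tool_rot: [0.578, 0.816, -0.001, -0.0]
ft_force: [0.4, 0.6, 1.0]
grip_width: -0.0002
grasp_force: 0.0
```

Run:
```python
from m import *
st()
```

```text
t 15.4667 p [573.3 308.2  75.5] yaw 19.4 q [ 0.49  0.65  0.18  1.1  -0.    1.72] F [0.4 0.6 1. ] T [0.01 0.03 0.06] w -0.2 g 0.0
```

>>> apply_moves(targets=[[[0,0,-0.05,0,-1],[0,0,-0.05,0,-1],[0,0,0,0,-1]]])

```text
clock: 15.72
eef_pos: [0.5734, 0.3087, 0.0731]
tool_rot: [0.576, 0.817, 0.0, 0.0]
ft_force: [0.5, -0.3, 0.7]
grip_width: -0.0002
grasp_force: 0.6
```

>>> apply_moves(targets=[[[0,0,-0.03,0,-1],[0,0,-0.03,0,-1],[0,0,0,0,-1]]])

```text
clock: 15.97
eef_pos: [0.5736, 0.3088, 0.073]
tool_rot: [0.576, 0.817, 0.001, 0.001]
ft_force: [-3.4, -2.1, 11.8]
grip_width: 0.0003
grasp_force: 5.8
```

>>> apply_moves(targets=[[[0,0,-0.03,0,-1],[0,0,0,0,-1]]])

```text
clock: 16.13
eef_pos: [0.574, 0.309, 0.073]
tool_rot: [0.576, 0.817, 0.002, 0.001]
ft_force: [-4.5, -3.2, 16.2]
grip_width: 0.0003
grasp_force: 7.8
```

>>> apply_moves(targets=[[[0,0,0.3,0,0.5],[0,0,0.8,0,0.9],[0,0,0.8,0,0.9],[-0.3,0,0.5,0,0.9],[-0.8,-0.3,0,0,0.9],[-0.8,-0.3,0,0,0.9],[-0.6,0,0,0,0.9],[0,0,0,0,0.9]]])

```text
clock: 16.8
eef_pos: [0.468, 0.2835, 0.1652]
tool_rot: [0.576, 0.818, -0.002, -0.001]
ft_force: [-0.6, 0.2, 0.2]
grip_width: 0.0809
grasp_force: 0.0
```

Run:
```python
from m import *
st(); tin2()
```

```text
t 16.8 p [468.  283.5 165.2] yaw 19.7 q [ 0.54  0.38 -0.01  1.18  0.    1.77] F [-0.6  0.2  0.2] T [-0.04  0.08  0.03] w 80.9 g 0.0
top [566.2 277.6] [134.9  55.5] -69.2 z [0.0514 0.0548 0.0577]
 slope v [-0.02048463  0.05475281] slope u 0.000496049862664291
 tab 98 [0.03453958 0.06778736] [-0.05024358 -0.03414503] 0.03893519343376256
scene [570.1 286.7] [149.9  75.4] -70.7 z [0.0485 0.0576 0.0598]
 slope v [0.07755587 0.0565894 ] slope u -0.0028966371527374946
 tab 94 [0.0284135  0.06764318] [-0.04061812 -0.03141889] 0.04108193381465275
```

>>> apply_moves(targets=[[[0.5,0,0,0,0.9],[0.8,0,0,0,0.9],[0.7,0,-0.2,0,0.9],[0.4,0,-0.6,0,0.9],[0,0,-0.8,0,0.9],[0,0,-0.7,0,0.9],[0,0,0,0,0.9],[0,0,0,0,0.9]]])

```text
clock: 17.57
eef_pos: [0.5683, 0.2839, 0.0709]
tool_rot: [0.577, 0.817, -0.002, -0.001]
ft_force: [0.7, 0.1, 0.3]
grip_width: 0.0812
grasp_force: 0.0
```

Run:
```python
from m import *
st()
img,d,P=wrist(); cv2.imwrite("pics/w4.png",img)
m=(d>0)&(P[...,2]>.046)&(P[...,2]<.064)&(np.hypot(P[...,0]-.565,P[...,1]-.285)<.1)
hsv=cv2.cvtColor(img,cv2.COLOR_BGR2HSV)
print(rect(P[m]),np.median(P[m][:,2]),m.sum())
```

```text
t 17.5667 p [568.3 283.9  70.9] yaw 19.6 q [ 0.46  0.63  0.13  1.07 -0.    1.69] F [0.7 0.1 0.3] T [ 0.01  0.02 -0.04] w 81.2 g 0.0
(array([562.4, 287.8]), array([140.3,  54.6]), -69.9) 0.05619244775668714 27363
```

View pics/w4.png

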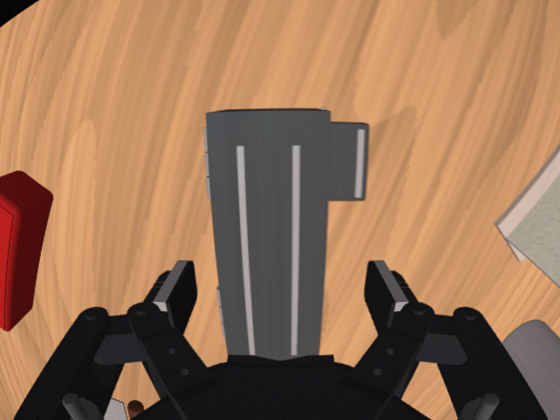

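Wrist view: shut tin at (275,230) centred between the open fingers (175,290) and (390,290), tab at (348,160), no gap along the lid edge.

>>> apply_moves(targets=[[[-0.09,0.03,-0.3,0,0.9],[0,0,-0.4,0,0.9],[0,0,-0.22,0,0.9],[0,0,0,0,0.9],[0,0,0,0,-1],[0,0,0,0,-1],[0,0,0,0,-1],[0,0,0,0,-1]]])

```text
clock: 18.28
eef_pos: [0.5656, 0.2861, 0.0381]
tool_rot: [0.577, 0.817, 0.001, 0.0]
ft_force: [-2.6, -0.4, 5.9]
grip_width: 0.0531
grasp_force: 63.8
```

>>> apply_moves(targets=[[[0,0,0,0,-1],[0,0,0.05,0,-1],[0,0,0.2,0,-1],[0,0,0.4,0,-1],[0,0,0,0,-1],[0,0,0,0,-1]]])

```text
clock: 18.78
eef_pos: [0.5662, 0.2863, 0.0632]
tool_rot: [0.577, 0.817, 0.001, 0.001]
ft_force: [0.2, -0.3, -4.8]
grip_width: 0.0532
grasp_force: 64.0
```

Run:
```python
from m import *
st()
for n in("top","scene"):
        img,d,P=cloud(n)
        m=(d>0)&(P[...,2]>.005)&(P[...,2]<.1)&(np.hypot(P[...,0]-.565,P[...,1]-.285)<.1)
        q=P[m]; a=np.radians(109.7); r=q[:,:2]-[.565,.285]; u=r@[np.cos(a),np.sin(a)]; v=r@[-np.sin(a),np.cos(a)]
        k=(abs(v)<.022)&(abs(u)>.045)&(q[:,2]>.06); print(n,"top z vs u",np.polyfit(u[k],q[k,2],1),k.sum(), np.polyfit(v[k],q[k,2],1))
cv2.imwrite("pics/s5.png",img)
```

```text
t 18.7833 p [566.2 286.3  63.2] yaw 19.6 q [ 0.47  0.63  0.11  1.05 -0.    1.7 ] F [ 0.2 -0.3 -4.8] T [-0.    0.   -0.04] w 53.2 g 64.03394356369972
top top z vs u [0.10390241 0.08573379] 257 [-0.00061101  0.07942322]
scene top z vs u [0.01986183 0.0809683 ] 473 [-0.00530946  0.0807279 ]
```

>>> apply_moves(targets=[[[0,0,0.5,0,-1],[0,0,0.8,0,-1],[0,0,0.8,-5,-1],[0,0,0.8,-5,-1],[0,0,0.8,-5,-1],[0,-0.3,0.7,-6,-1],[0.1,-0.5,0.5,-6,-1],[0.1,-0.6,0.2,-6,-1]]])

```text
clock: 19.55
eef_pos: [0.5741, 0.231, 0.2695]
tool_rot: [0.786, 0.619, 0.003, 0.001]
ft_force: [0.5, 0.2, -4.7]
grip_width: 0.0535
grasp_force: 64.7
```

>>> apply_moves(targets=[[[0.1,-0.7,0,-6,-1],[0.1,-0.7,0,-6,-1],[0.1,-0.7,0,-6,-1],[0.1,-0.7,0,-6,-1],[0.15,-0.7,0,-6,-1],[0.15,-0.7,0,-6,-1],[0.15,-0.7,0,-6,-1],[0.15,-0.7,0,-6,-1]]])

```text
clock: 20.22
eef_pos: [0.6128, 0.0045, 0.2649]
tool_rot: [0.97, 0.244, -0.001, -0.0]
ft_force: [0.8, 0.2, -4.0]
grip_width: 0.0531
grasp_force: 64.7
```

Run:
```python
from m import *
st()
```

```text
t 20.2167 p [612.8   4.5 264.9] yaw -61.7 q [ 0.01  0.47  0.38  1.48 -0.    2.66] F [ 0.8  0.2 -4. ] T [-0.   -0.03 -0.02] w 53.1 g 64.65574236237444
```

>>> apply_moves(targets=[[[0.12,-0.6,0,-4.5,-1],[0.12,-0.6,0,-4.5,-1],[0.1,-0.6,0,-4.5,-1],[0.1,-0.4,-0.2,-4,-1],[0,-0.15,-0.5,0,-1],[0,0,-0.5,0,-1],[0,0,-0.4,0,-1],[0,0,0,0,-1]]])

```text
clock: 20.88
eef_pos: [0.6277, -0.0882, 0.1963]
tool_rot: [0.995, 0.096, -0.005, -0.001]
ft_force: [-1.9, 0.5, -5.7]
grip_width: 0.0534
grasp_force: 64.5
```

```bash
cat >> m.py <<'E'
def tincase():
    a=np.radians(10.7); ex=np.array([np.cos(a),np.sin(a)]); ey=np.array([-np.sin(a),np.cos(a)])
    for n in("top","scene"):
        img,d,P=cloud(n)
        hsv=cv2.cvtColor(img,cv2.COLOR_BGR2HSV)
        X=P[...,:2]@ex; Y=P[...,:2]@ey; m=(d>0)&(abs(Y+.207)<.024)&(X>.50)&(X<.72)&(P[...,2]<.28)&(hsv[...,1]<110)
        print(n)
        for x in np.arange(.50,.71,.01):
            k=m&(abs(X-x)<.005)
            if k.sum()>3: print(f"{1e3*x:.0f}:{1e3*np.median(P[...,2][k]):.0f}",end=" ")
        print()
        for z0,z1 in((.10,.3),):
            k=(d>0)&(abs(X-.66)<.012)&(Y>-.30)&(Y<-.13)&(P[...,2]>z0)&(hsv[...,1]<110)
            print("Y profile X=.66", [f"{1e3*y:.0f}:{1e3*np.median(P[...,2][k&(abs(Y-y)<.003)]):.0f}" for y in np.arange(-.28,-.13,.006) if (k&(abs(Y-y)<.003)).sum()>2])
    return img
E
python3 - <<'E'
from m import *
o=st(); cv2.imwrite("pics/s6.png",tincase())
E
```

```text
t 20.8833 p [627.7 -88.2 196.3] yaw -79.0 q [-0.14  0.54  0.32  1.36  0.    2.81] F [-1.9  0.5 -5.7] T [0.02 0.12 0.  ] w 53.4 g 64.45442431024276
top
650:212 660:213 670:213 
Y profile X=.66 ['-190:213', '-184:213', '-178:211', '-172:192', '-148:115']
scene
530:219 570:218 580:219 590:219 600:218 610:257 620:256 630:218 640:218 650:218 660:218 670:194 700:37 
Y profile X=.66 ['-256:121', '-250:126', '-244:201', '-238:201', '-232:202', '-226:217', '-220:217', '-214:218', '-208:218', '-202:484', '-196:502', '-190:504', '-184:503', '-178:497', '-172:197', '-148:120']
```

View pics/s6.png

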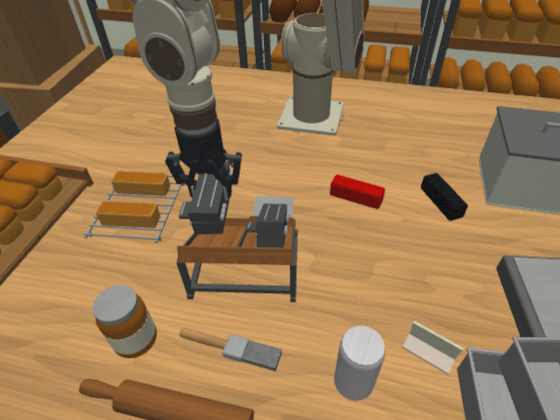

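View: the tin is held level at (207,205) above the empty right-hand bay, clear of the stored tin at (270,225); tab outward at (187,210).

>>> apply_moves(targets=[[[0.1,-0.05,-0.2,-0.3,-1],[0,0,-0.3,0,-1],[0,0,-0.25,0,-1],[0,0,-0.1,0,-1],[0,0,0,0,-1],[0,0,0,0,-1]]])

```text
clock: 21.48
eef_pos: [0.6348, -0.0901, 0.1684]
tool_rot: [0.996, 0.094, -0.0, 0.0]
ft_force: [-0.1, -0.1, -4.4]
grip_width: 0.053
grasp_force: 64.5
```

>>> apply_moves(targets=[[[0,0,-0.05,0,-1],[0,0,-0.05,0,-1],[0,0,0,0,-1]]])

```text
clock: 21.73
eef_pos: [0.6349, -0.0901, 0.1644]
tool_rot: [0.996, 0.094, 0.0, 0.0]
ft_force: [-0.4, 0.2, -5.0]
grip_width: 0.0534
grasp_force: 64.5
```

Run:
```python
from m import *
st()
```

```text
t 21.7333 p [634.9 -90.1 164.4] yaw -79.2 q [-0.14  0.56  0.27  1.28  0.    2.81] F [-0.4  0.2 -5. ] T [-0.04 -0.05  0.05] w 53.4 g 64.53067966969684
```

>>> apply_moves(targets=[[[0,0,-0.06,0,-1],[0,0,-0.06,0,-1],[0,0,0,0,-1]]])

```text
clock: 21.98
eef_pos: [0.6344, -0.0901, 0.1589]
tool_rot: [0.996, 0.094, -0.0, -0.0]
ft_force: [-0.5, -0.3, -4.6]
grip_width: 0.0534
grasp_force: 64.5
```

>>> apply_moves(targets=[[[0,0,-0.06,0,-1],[0,0,-0.06,0,-1],[0,0,0,0,-1]]])

```text
clock: 22.23
eef_pos: [0.6347, -0.0896, 0.155]
tool_rot: [0.996, 0.094, 0.0, -0.001]
ft_force: [-1.8, 2.2, -1.5]
grip_width: 0.0532
grasp_force: 65.6
```

>>> apply_moves(targets=[[[-0.04,-0.01,-0.08,0,-1],[-0.04,-0.01,-0.08,0,-1],[0,0,0,0,-1]]])

```text
clock: 22.48
eef_pos: [0.6321, -0.0904, 0.15]
tool_rot: [0.996, 0.094, 0.002, -0.0]
ft_force: [-3.4, 2.9, 5.2]
grip_width: 0.0536
grasp_force: 66.8
```

>>> apply_moves(targets=[[[-0.04,-0.01,-0.09,0,-1],[-0.03,-0.01,-0.09,0,-1],[0,0,0,0,-1]]])

```text
clock: 22.73
eef_pos: [0.6291, -0.0912, 0.1429]
tool_rot: [0.996, 0.094, 0.001, -0.0]
ft_force: [-4.6, 2.4, 5.1]
grip_width: 0.0533
grasp_force: 67.9
```

Run:
```python
from m import *
o=st(); cv2.imwrite("pics/s7.png",tincase())
```

```text
t 22.7333 p [629.1 -91.2 142.9] yaw -79.2 q [-0.14  0.57  0.22  1.22  0.    2.81] F [-4.6  2.4  5.1] T [0.73 0.36 0.27] w 53.3 g 67.90396367199719
top
650:167 660:169 670:170 
Y profile X=.66 ['-196:170', '-190:169', '-184:169', '-178:156', '-172:147', '-148:114']
scene
530:153 560:158 570:159 580:160 590:162 600:163 610:214 620:215 630:261 640:263 650:171 660:172 670:161 680:137 700:37 
Y profile X=.66 ['-256:152', '-250:153', '-244:155', '-238:156', '-232:171', '-226:171', '-220:172', '-214:171', '-208:172', '-202:172', '-196:432', '-190:473', '-184:476', '-178:519', '-172:152', '-148:119']
```

The tin is pivoting in the pads (about 8° so far, low force). Carry on along the arc.

>>> apply_moves(targets=[[[-0.03,-0.01,-0.09,0,-1],[-0.02,0,-0.09,0,-1],[-0.02,0,-0.09,0,-1],[-0.02,0,-0.09,0,-1],[0,0,0,0,-1]]])

```text
clock: 23.25
eef_pos: [0.6249, -0.0919, 0.1278]
tool_rot: [0.996, 0.094, 0.0, -0.0]
ft_force: [-6.0, 1.9, 4.2]
grip_width: 0.0534
grasp_force: 70.8
```

>>> apply_moves(targets=[[[-0.01,0,-0.09,0,-1],[-0.01,0,-0.09,0,-1],[0,0,0,0,-1]]])

```text
clock: 23.5
eef_pos: [0.6239, -0.092, 0.1207]
tool_rot: [0.996, 0.094, 0.0, -0.0]
ft_force: [-7.1, 1.8, 5.5]
grip_width: 0.0532
grasp_force: 72.9
```

Run:
```python
from m import *
o=st(); cv2.imwrite("pics/s8.png",tincase())
```

```text
t 23.5 p [623.9 -92.  120.7] yaw -79.2 q [-0.15  0.57  0.17  1.17  0.    2.81] F [-7.1  1.8  5.5] T [0.47 0.63 0.15] w 53.2 g 72.87252865266055
top
640:159 650:164 660:165 
Y profile X=.66 ['-196:165', '-190:165', '-184:165', '-178:148', '-172:142', '-148:115']
scene
550:124 560:127 570:132 580:136 590:141 600:146 610:197 620:211 630:257 640:163 650:167 660:160 670:138 680:129 700:38 
Y profile X=.66 ['-256:122', '-250:127', '-244:150', '-238:151', '-232:149', '-226:155', '-220:153', '-214:154', '-208:151', '-202:155', '-196:155', '-190:170', '-184:503', '-178:494', '-172:145', '-148:119']
```

>>> apply_moves(targets=[[[0,0,-0.08,0,-1],[0,0,-0.05,0,-1],[0,0,0,0,-1]]])

```text
clock: 23.85
eef_pos: [0.6235, -0.0921, 0.1154]
tool_rot: [0.996, 0.094, -0.0, -0.0]
ft_force: [-7.4, 1.4, 3.8]
grip_width: 0.0535
grasp_force: 73.9
```

>>> apply_moves(targets=[[[0,0,-0.03,0,-1],[0,0,-0.02,0,-1],[0,0,0,0,-1]]])

```text
clock: 24.1
eef_pos: [0.6234, -0.0921, 0.1136]
tool_rot: [0.996, 0.094, -0.0, -0.0]
ft_force: [-8.1, 0.4, 6.1]
grip_width: 0.0532
grasp_force: 74.0
```

Run:
```python
from m import *
o=st(); cv2.imwrite("pics/s9.png",tincase())
```

```text
t 24.1 p [623.4 -92.1 113.6] yaw -79.2 q [-0.15  0.58  0.16  1.15 -0.    2.81] F [-8.1  0.4  6.1] T [0.43 0.73 0.16] w 53.2 g 74.01841952931136
top
640:159 650:163 660:154 670:137 
Y profile X=.66 ['-196:148', '-190:160', '-184:161', '-178:144', '-172:140', '-148:114']
scene
540:107 550:113 560:119 570:124 580:129 590:134 600:143 610:190 620:263 630:252 640:162 650:165 660:153 670:135 680:128 700:37 
Y profile X=.66 ['-256:145', '-250:124', '-244:148', '-238:148', '-232:150', '-226:149', '-220:150', '-214:151', '-208:149', '-202:151', '-196:151', '-190:491', '-184:494', '-178:490', '-172:143', '-148:120']
```

>>> apply_moves(targets=[[[0,0,-0.04,0,-1],[0,0,0,0,-1]]])

```text
clock: 24.37
eef_pos: [0.6234, -0.0921, 0.1122]
tool_rot: [0.996, 0.094, -0.0, -0.0]
ft_force: [-8.8, 1.8, 6.0]
grip_width: 0.0533
grasp_force: 74.6
```

>>> apply_moves(targets=[[[0,0,-0.04,0,-1],[0,0,0,0,-1]]])

```text
clock: 24.53
eef_pos: [0.6234, -0.092, 0.1119]
tool_rot: [0.996, 0.094, 0.0, 0.0]
ft_force: [-10.0, 2.7, 11.7]
grip_width: 0.0533
grasp_force: 75.1
```

>>> apply_moves(targets=[[[0,0,-0.02,0,-1],[0,0,0,0,-1]]])

```text
clock: 24.7
eef_pos: [0.6234, -0.092, 0.1119]
tool_rot: [0.996, 0.094, 0.0, 0.0]
ft_force: [-11.8, 3.2, 14.1]
grip_width: 0.0531
grasp_force: 75.6
```

>>> apply_moves(targets=[[[0,0,0.03,0,-1],[0,0,0,0,0.45],[0,0,0,0,0.5],[0,0,0,0,0.5],[0,0,0.2,0,0.5],[0,0,0.4,0,0.5],[0,0,0.7,0,0.5],[0,0,0.8,0,0.5]]])

```text
clock: 25.37
eef_pos: [0.6233, -0.0921, 0.1927]
tool_rot: [0.996, 0.094, -0.002, -0.0]
ft_force: [0.8, -0.2, -0.7]
grip_width: 0.0639
grasp_force: 0.0
```

>>> apply_moves(targets=[[[0,0,0.8,0,0.5],[-0.2,0,0.6,0,0.5],[-0.8,0,0,0,0.5],[-0.8,0,0,0,0.5],[-0.8,0,0,0,0.5],[-0.8,0,0,0,0.5],[-0.8,0,0,0,0.5],[-0.5,0,0,0,0.5]]])

```text
clock: 26.03
eef_pos: [0.4336, -0.0921, 0.25]
tool_rot: [0.996, 0.094, -0.0, 0.0]
ft_force: [-0.4, 0.1, 0.4]
grip_width: 0.0644
grasp_force: 0.0
```

Run:
```python
from m import *
st(); img=tincase(); t,d,P=cloud("top")
cv2.imwrite("pics/fin.png",np.hstack([cv2.resize(img[160:320,80:320],None,fx=1.7,fy=1.7),cv2.resize(t[90:250,250:490],None,fx=1.6,fy=1.7)]))
a=np.radians(10.7); X=P[...,:2]@[np.cos(a),np.sin(a)]; Y=P[...,:2]@[-np.sin(a),np.cos(a)]; h=(P[...,2]-.085)*np.cos(np.pi/6)-(X-.625)*.5; b=(X-.625)*np.cos(np.pi/6)+(P[...,2]-.085)*.5
for n,lo,hi in(("mine",-.26,-.15),("stored",-.14,-.03)):
    m=(d>0)&(Y>lo)&(Y<hi)&(h>.045)&(h<.07)&(abs(b)<.12); q=np.stack([b[m],Y[m]+.1465,h[m]],-1); print(n,rect(q),"h",np.percentile(q[:,2],[5,50,95]),np.polyfit(q[:,0],q[:,2],1)[0],np.polyfit(q[:,1],q[:,2],1)[0])
```

```text
t 26.0333 p [433.6 -92.1 250. ] yaw -79.2 q [-0.21  0.13 -0.13  1.31 -0.    2.74] F [-0.4  0.1  0.4] T [0.   0.01 0.02] w 64.4 g 0.0
top
510:84 520:87 530:93 540:100 550:105 560:111 570:116 580:122 590:128 600:134 610:139 620:145 630:151 640:155 650:141 660:127 
Y profile X=.66 ['-256:116', '-250:119', '-226:136', '-220:137', '-214:130', '-208:132', '-202:135', '-196:137', '-190:131', '-184:134', '-178:131', '-148:115']
scene
520:92 530:97 540:104 550:111 560:115 570:122 580:127 590:133 600:139 610:144 620:150 630:155 640:155 650:141 660:124 670:117 700:37 
Y profile X=.66 ['-256:119', '-250:117', '-232:129', '-226:129', '-220:129', '-214:129', '-208:130', '-202:130', '-196:127', '-190:130', '-184:129', '-178:124', '-148:117']
mine (array([-23.9, -59. ]), array([149.,  55.]), 0.1) h [0.05164188 0.05468191 0.05744129] -0.0034419047494786636 -0.015034328235274168
stored (array([-24.1,  60.5]), array([149.7,  54.1]), 0.0) h [0.05218323 0.05474242 0.05714369] -0.004682897067316056 -0.001877281015647168
```

View pics/fin.png

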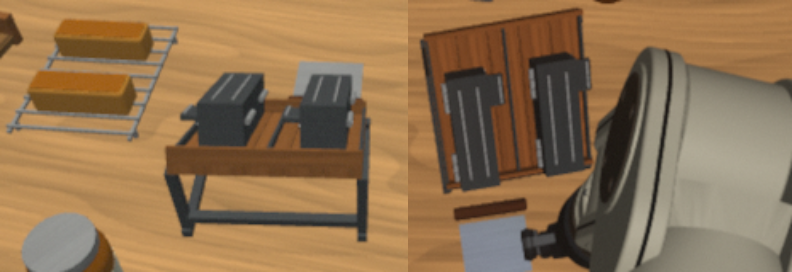

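Both tins lie in their bays, mine at bed (-24,-59) against the low board, and both loaves are on the grid. The lid's cross-slope differs slightly from the stored tin's, so I'll check that more finely.

```bash
cat > lid.py <<'E'
from m import *
a=np.radians(10.7)
for c in("top","scene"):
    Ds=[cloud(c) for _ in range(6)]
    D=np.array([x[1] for x in Ds]); P=np.mean([x[2] for x in Ds],0); ok=(D>0).all(0)
    X=P[...,:2]@[np.cos(a),np.sin(a)]; Y=P[...,:2]@[-np.sin(a),np.cos(a)]; h=(P[...,2]-.085)*np.cos(np.pi/6)-(X-.622)*.5; b=(X-.622)*np.cos(np.pi/6)+(P[...,2]-.085)*.5; y=Y+.1465
    for n,y0 in(("mine",-.059),("stored",.0605)):
        m=ok&(abs(y-y0)<.023)&(abs(b+.024)<.068)&(h>.045)&(h<.068)
        A=np.c_[b[m],y[m]-y0,np.ones(m.sum())]; s=np.linalg.lstsq(A,h[m],rcond=None)[0]; r=h[m]-A@s; k=abs(r)<.003; s=np.linalg.lstsq(A[k],h[m][k],rcond=None)[0]
        m2=ok&(abs(y-y0+.04)<.006)&(abs(b-.024)<.016)&(h>.03)&(h<.05)
        print(c,n,s.round(4),k.sum(),"se",(np.std(r[k])/np.sqrt(k.sum())/.0133).round(4),"tab h",np.median(h[m2]) if m2.sum() else None,m2.sum())
E
python3 lid.py
```

```text
top mine [-0.0013 -0.0006  0.0533] 1245 se 0.0015 tab h 0.0374648693902139 77
top stored [-0.0008 -0.0011  0.0533] 1254 se 0.0015 tab h 0.03738166564124172 78
scene mine [-0.0016 -0.0006  0.0574] 347 se 0.0019 tab h 0.04124757672944937 26
scene stored [-0.0024 -0.0006  0.0573] 358 se 0.0017 tab h 0.0412002302301223 24
```

The lid, its tab height and the tin match the stored tin to within noise, so the tin is fully shut and flat.

```bash
python3 -c "
from workcell import order; print(order.job_done())"
```

```text
the job is handed in; nothing more can be done
None
```

The job is handed in at about 27 s on the robot's clock: the loaf stands on the free half of the grid, and the shut tin lies base down in the empty bay, against the low end board. The tin slid about 14 mm on the bench while I closed the lid, and about 15 mm down the slope to that board when I released it.

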